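# Air the drying dish on its mark

## Robot

A 6-joint arm with a two-finger parallel gripper is mounted at the origin on a cart in front of the work surface, level with it; the furniture and walls round the work are solid. World frame = base frame: x ahead of the robot, y to its left, z up, the work surface at z = 0. Lengths are in m, angles in rad, forces in N, time in s.
With the tool pointing down it reaches from about 0.35 to 0.975 m from the base axis. Payload 7.1 kg.
Tool frame: the origin (TCP) lies where the fingers leave the gripper's body, on its centre line; the fingertips stand 80 mm ahead of it and the grasp point (between the pads) lies 61 mm ahead of it (env.grip_point_offset is the distance from the TCP to the grasp point, in m); z points along the fingers, y is the line along which they close (so a half turn about z gives the same grasp; the last joint's range is limited). The gripper opens to 88 mm and grips with 3 to 60 N. Pads are 20 mm wide; open, the fingers measure 115 mm over their backs; the gripper's body (75 mm by 178 mm) begins 61 mm behind the grasp point.
Start: joints at [1.216, 0.423, 1.63, -0, 1.089, -0.019], TCP at [0.206, 0.59, 0.303] pointing down, gripper open.
Joint ranges: [-3, 3], [-0.9, 2.11], [0.09, 2.58], [-1.31, 4.45], [0.11, 2.69], [-2.54, 2.54]. Speed limits (rad/s): [2.39, 2.39, 3.01, 3.14, 3.14, 3.14].

## Interface

Orientations are given as a 3x3 rotation matrix whose columns are the frame's x, y, z axes.
In Python, from cell import env gives the robot as it stands. The module is installed in compiled form; this text tells all that it offers.
- The arm moves only by the shell command python3 -m crank 'ROWS' [FORCE]. ROWS is a JSON object of lists of equal length, an entry for each row: "translation": the shift along the tool's x, y, z in mm, a list of three; "twist": the turn about the tool's z in degrees; "gripper": the opening in per cent of the stroke, from 0 (shut) to 100 (fully open). A call has 1 to 8 rows; each row shifts and turns the commanded pose from where the row before left it, along the tool's axes as they then stand; what a row does not reach is not made up. A row lasts 1/10 s, in which the tool goes at most 50 mm and 8.59 degrees, less where a joint would pass 70% of its speed; a pose out of reach is approached as far as the arm can. A call with a gripper value outside its range is refused whole. The fingers move at their own pace and stop on an object; FORCE is the grip in N (left out, the last holds). Time passes only in rows, so rows that do not move let the fingers close. It gives the time, the measured TCP pose, the force, the opening and the grip force at its end, in the units of the state.
- env.get_state(): the state, without advancing time (a new reading comes with each control period).
- env.capture(name): name is "side" or "top"; returns the picture (384x512x3 uint8, red, green, blue); there is no depth.
- env.camera_params(name): a dict with "fovy" (degrees; the focal length in pixels is half the picture's height over the tangent of half this angle, whatever the lens; pixels are square), "cx", "cy" (the principal point, pixels), "camera_from_world" (4x4, takes a point from world to camera coordinates). Camera axes: x right, y down, z forward; pixel columns grow to the right and rows downward; lengths in m; the calibration is good to about 2 mm. A picture is of the moment at which its call begins. camera_params takes no time and is no camera call.
- env.hand_in(): hands the job in; it is judged then, once.
Trained networks look in the newest picture that a camera, given by its name, has taken for a name from the list of things; names that differ only in an ending like _2 or _b are one class to them, and where a whole thing is asked for, a point or a joint stands for the part that bears it (a point fixed in the world has none). Each returns a list of dicts, best first, with "p" (0 to 1); they miss things now and then, are a little off and sometimes report something else, mostly with a low value. They report only what shows in the picture. A call takes as long as a camera call. They do not tell look-alikes from the thing itself.
- env.masks_of(camera, name): "mask" (384x512 bool, what is visible of it) and "centre" ([column, row] in pixels, amid what is visible of it).
- env.place_of(camera, name): "centre" ([column, row] in pixels: a listed point, or the origin of a listed thing).
The state is a dict: "clock": time; "q": joint angles; "qvel": joint speeds; "effort": joint torques, N m; "ee_pos": TCP position; "tcp_rot": TCP orientation; "wrist_force": force on the tool from outside, world axes, zero at the start; "torque": the same for the moment, N m; "finger_gap": finger opening in m; "gripper_force": force on a finger pad.
Only numpy, scipy, OpenCV 4.12 (cv2) and the standard library are available. Lean on these libraries where they do the work, as an engineer would, in place of code of your own. Each camera call takes 0.05 s, during which the arm holds its last target. There are 200 camera calls.

## Task

Push the board that carries the lidded drying dish to the right until its leading edge lies on the line ruled on the table, between its end ticks. Then take the palette knife, slip its blade under the overhanging rim of the lid and raise that edge just clear of the dish (a centimetre or two at the edge) for a good second to let the vapour out, and lower it so that the lid sits flat and centred again; don't touch the lid with the gripper. Finally lay the knife flat on the table, off the board, and leave the bottles, the pots and the mouse where they stand.

Things in the scene. Friction and masses are not known exactly. Their poses are not given: they have to be found in the camera images.
- line: Dark line ruled on the table top (no height), 260 mm long, 3 mm wide, with a short tick at either end. Origin at its middle; x along the line, +y towards the side where the board starts (to the robot's left), so the board is pushed along -y. Fixed things nearby: a model ship hull on its stand, about 75 mm high, beyond the line (x from 0.51 to 0.63 m, y from -0.11 to -0.45 m), and equipment along the back of the table (x over 0.66 m).
- carrier: Brown wooden board, 150 (x) x 130 (y) x 14 mm, about 0.6 kg, loose on the table, with a round glass dish fixed on its middle. Origin at the centre of its underside, z up. The dish is 92 mm across outside, wall 3 mm, its rim 44 mm above the table. The leading edge is the 150 mm long side at y = -65 mm of the board, turned roughly to the line; the opposite side (y = +65 mm) is the one to push. Small wooden parts lie fixed in the dish.
- edge_a (a point): Point on the board's leading edge at table height, 5 mm from its corner (x = -70, y = -65 mm of the board).
- edge_b (a point): Point on the board's leading edge at table height, 5 mm from its other corner (x = +70, y = -65 mm of the board).
- dish_rim (a point): Centre of the dish's mouth, at rim height: 44 mm above the underside of the board, above its middle.
- lid: Loose clear round lid, 128 mm across, disc 3 mm thick, about 80 g, resting on the dish rim. Origin at the centre of the disc's underside (44 mm above the table when seated), z up. Below the disc a locating skirt, 6 mm deep, 98 mm inside and 104 mm outside diameter, goes round the outside of the dish with 3 mm play; beyond it the rim overhangs by 12 mm all round, with 30 mm of free height between rim and board.
- knife: Palette knife lying flat, 190 mm long, about 120 g. x points from handle to blade tip, z up. Origin on its underside (the underside of handle and blade are flush), 95 mm from either end. The wooden block handle runs from x = -95 to +13 mm, 18 mm wide (y), 26 mm high; brass ferrule to x = 24 mm; steel blade 26 mm wide and 2.5 mm thick from x = 22 to 95 mm with a round tip. It balances near the origin.
- knife_tip (a point): Upper face of the blade at its very tip, 95 mm from the knife's origin along its x.
- glue_red: Bystander, not to be moved: slim glue bottle with a black cap, 23 x 32 mm, 83 mm tall. Origin at the centre of its underside.
- glue_blue: Bystander, not to be moved: slim glue bottle with a pointed white nozzle, 23 x 32 mm, 83 mm tall. Origin at the centre of its underside.
- patina_bottle: Bystander, not to be moved: oval bottle with a white cap, 30 x 42 mm, 81 mm tall. Origin at the centre of its underside.
- paint_1: Bystander, not to be moved: round paint pot with a white ribbed lid, 32 mm across, 38 mm tall. Origin at the centre of its underside.
- paint_2: Bystander, not to be moved: round paint pot with a smooth black lid, 32 mm across, 38 mm tall. Origin at the centre of its underside.
- mouse: Bystander, not to be moved: white computer mouse, 58 x 100 mm, 34 mm high. Origin at the centre of its underside.
There are look-alikes about, which are no part of the job. What is shaped like the knife but green is not meant.

How it is judged:
By the outcome, as a careful person would: the job done as asked, in the order asked, and still so for the second after the job is handed in, with the robot touching nothing.
It also fails if it takes over 72 s, if anything falls off the work surface, if the arm or the gripper's body presses on something with over 40 N, if the wrist force passes 120 N, or if a joint passes its speed limit or range.

## Working session

There is one attempt and no reset: what is moved stays moved. The work goes in short steps, Python scripts to look and compute and a shell command to move; the robot and the scene stay as the last step left them, time stands still between calls to the robot, and variables do not carry over. Pictures are saved under pics/ and viewed, at most 10 in all, crops included, and the job is handed in when it is done.

```bash
mkdir -p pics
cat > h.py <<'E'
import numpy as np, cv2
from cell import env
def cam(n):
    p=env.camera_params(n); f=192/np.tan(np.radians(p["fovy"])/2)
    return f,p["cx"],p["cy"],np.array(p["camera_from_world"])
def ray(n,px):
    f,cx,cy,T=cam(n); d=np.array([(px[0]-cx)/f,(px[1]-cy)/f,1.]); R=T[:3,:3]
    return -R.T@T[:3,3], R.T@d
def at(n,px,z):
    o,d=ray(n,px); return o+d*(z-o[2])/d[2]
def proj(n,P):
    f,cx,cy,T=cam(n); c=T[:3,:3]@np.asarray(P)+T[:3,3]; return np.array([f*c[0]/c[2]+cx,f*c[1]/c[2]+cy])
def tri(p1,p2,n1="side",n2="top"):
    o1,d1=ray(n1,p1);o2,d2=ray(n2,p2)
    A=np.stack([d1,-d2],1); t=np.linalg.lstsq(A,o2-o1,rcond=None)[0]
    a=o1+d1*t[0];b=o2+d2*t[1]; return (a+b)/2,np.linalg.norm(a-b)
E
python3 - <<'E'
from h import *
np.set_printoptions(precision=3,suppress=True)
for n in("side","top"):
    cv2.imwrite(f"pics/{n}0.png",cv2.resize(env.capture(n)[...,::-1],(800,600),interpolation=cv2.INTER_CUBIC))
    print(n,cam(n)[0],ray(n,(256,192)))
    for k in["line","carrier","edge_a","edge_b","dish_rim","lid","knife","knife_tip","glue_red","paint_1","mouse","patina_bottle"]:
        print(k,[(round(r["p"],2),np.round(r["centre"]).tolist(),at(n,r["centre"],{"dish_rim":.044,"lid":.044}.get(k,0))[:2].round(3).tolist()) for r in env.place_of(n,k)][:4])
print(env.get_state())
E
```

```text
side 476.45846603802556 (array([0.383, 1.344, 0.725]), array([ 0.088, -0.92 , -0.383]))
line [(0.26, [243.0, 254.0], [0.544, 0.093])]
carrier [(0.62, [242.0, 265.0], [0.541, 0.157])]
edge_a [(0.96, [216.0, 255.0], [0.625, 0.107]), (0.92, [266.0, 253.0], [0.474, 0.086])]
edge_b [(0.96, [216.0, 255.0], [0.625, 0.107]), (0.92, [266.0, 253.0], [0.474, 0.086])]
dish_rim [(0.87, [243.0, 253.0], [0.535, 0.167])]
lid [(0.91, [239.0, 252.0], [0.546, 0.163])]
knife [(0.54, [281.0, 165.0], [0.461, -0.723]), (0.49, [284.0, 213.0], [0.432, -0.207]), (0.24, [197.0, 249.0], [0.692, 0.071])]
knife_tip [(0.65, [288.0, 228.0], [0.411, -0.084]), (0.65, [277.0, 172.0], [0.475, -0.629]), (0.23, [290.0, 273.0], [0.399, 0.194])]
glue_red [(0.64, [291.0, 273.0], [0.398, 0.191])]
paint_1 [(0.57, [264.0, 240.0], [0.488, 0.003]), (0.43, [192.0, 265.0], [0.686, 0.167])]
mouse [(0.73, [242.0, 252.0], [0.547, 0.081]), (0.52, [306.0, 189.0], [0.348, -0.436])]
patina_bottle [(0.65, [293.0, 255.0], [0.394, 0.093])]
top 413.3338627615495 (array([ 0.29 , -0.242,  1.551]), array([ 0.168, -0.001, -0.986]))
line [(0.47, 
[... 866 characters left out ...]
]), (0.38, [145.0, 158.0], [0.691, 0.185])]
mouse [(0.83, [305.0, 243.0], [0.361, -0.423]), (0.64, [149.0, 197.0], [0.541, 0.162])]
patina_bottle [(0.56, [173.0, 232.0], [0.405, 0.07])]
{'clock': 1.3, 'q': array([ 1.216,  0.423,  1.63 ,  0.   ,  1.089, -0.019]), 'qvel': array([ 0.   , -0.001,  0.002,  0.   ,  0.001,  0.001]), 'effort': array([  0.001, -54.457, -27.405,   0.065,   0.017,  -0.   ]), 'ee_pos': array([0.206, 0.59 , 0.303]), 'tcp_rot': array([[-0.944,  0.329,  0.   ],
       [ 0.329,  0.944,  0.   ],
       [ 0.   ,  0.   , -1.   ]]), 'wrist_force': array([ 0.624,  0.437, -0.214]), 'torque': array([ 0.027,  0.045, -0.002]), 'gripper_force': 0.0, 'finger_gap': 0.08730529339985826}
```

View pics/side0.png

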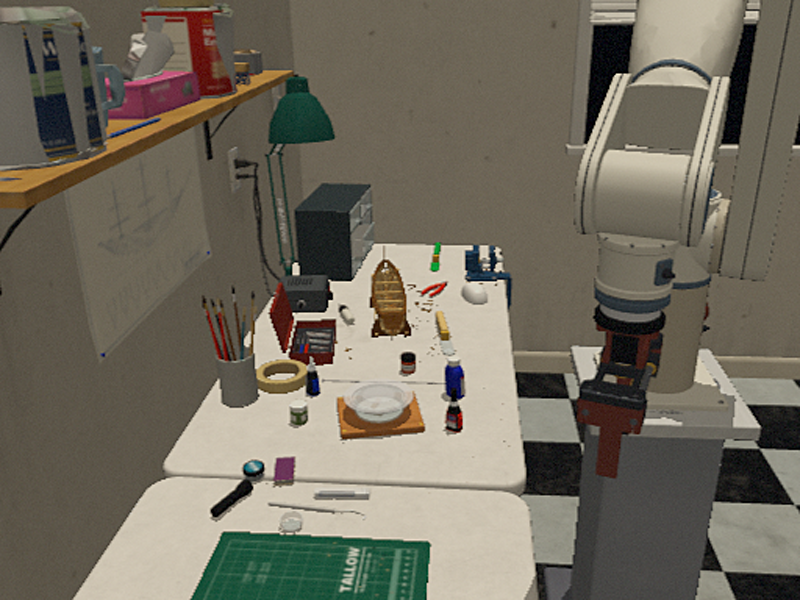

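View pics/top0.png

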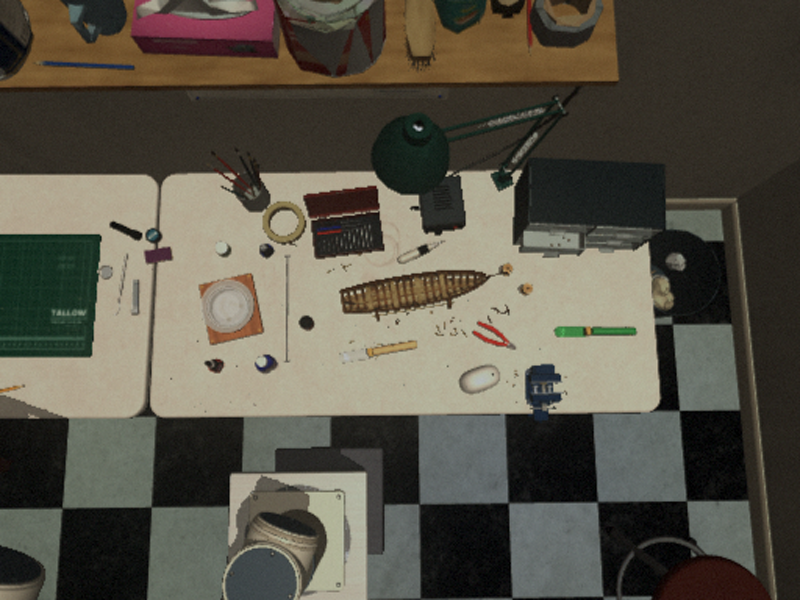

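Side view (800 px): board with dish at (380,410), yellow-handled knife at (444,328), green look-alike at (436,256), and the line from about (310,380) to (450,380). 
Top view: board (230,308), line x≈288 from y=255 to 362, knife (380,350) with its tip at (342,355), black-lidded pot (307,323) just past the line, bottles (213,365) and (265,363).
Candidates for the knife: yellow-handled (380,350), green (595,331), white-and-red pen-like tool (420,250). I choose the yellow one and check it in a crop.

Run:
```python
from h import *
np.set_printoptions(precision=3,suppress=True)
t=np.mean([env.capture("top").astype(float) for _ in range(6)],0)
s=np.mean([env.capture("side").astype(float) for _ in range(6)],0)
np.save("t0.npy",t);np.save("s0.npy",s)
a=cv2.resize(t[155:240,115:275,::-1].astype(np.uint8),None,fx=5,fy=5,interpolation=cv2.INTER_CUBIC)
cv2.imwrite("pics/topc.png",a)
b=cv2.resize(s[190:290,180:310,::-1].astype(np.uint8),None,fx=6,fy=6,interpolation=cv2.INTER_CUBIC)
cv2.imwrite("pics/sidec.png",b)
for n in("top","side"):
    for k in("carrier","knife","lid","line"):
        for r in env.masks_of(n,k)[:3]:
            m=r["mask"].astype(np.uint8); ys,xs=np.nonzero(m)
            print(n,k,round(r["p"],2),m.sum(),np.round(r["centre"],1),[np.round(x,1) for x in cv2.minAreaRect(np.stack([xs,ys],1).astype(np.float32))])
for px in[(102,120),(102,262),(225,227)]: print(at("top",px,0))
```

```text
top carrier 0.56 491 [158.3 207.3] [array([147.5, 197.3]), array([40.8, 35.7]), np.float64(78.7)]
top knife 0.66 330 [238.6 225.7] [array([241.4, 224.1]), array([ 8. , 50.6]), np.float64(77.7)]
top knife 0.51 300 [376.3 211.5] [array([380.5, 212. ]), array([ 6., 51.]), np.float64(90.0)]
top lid 0.73 939 [145.6 196.7] [array([145., 196.]), array([33.9, 33.9]), np.float64(45.0)]
top lid 0.36 439 [158.7 207.7] [array([147.3, 197.5]), array([39.8, 35.2]), np.float64(78.2)]
side carrier 0.93 986 [243.3 270.9] [array([243., 267.]), array([26., 56.]), np.float64(90.0)]
side knife 0.49 170 [281.9 213.8] [array([283.5, 213.1]), array([27.6,  7.3]), np.float64(76.0)]
side lid 0.6 819 [240.4 252. ] [array([241.5, 253. ]), array([22., 43.]), np.float64(90.0)]
side line 0.35 903 [240.9 269.5] [array([242.7, 265.7]), array([26.5, 53.5]), np.float64(84.6)]
[0.848 0.357 0.   ]
[0.298 0.33  0.   ]
[ 0.423 -0.125  0.   ]
```

View pics/topc.png

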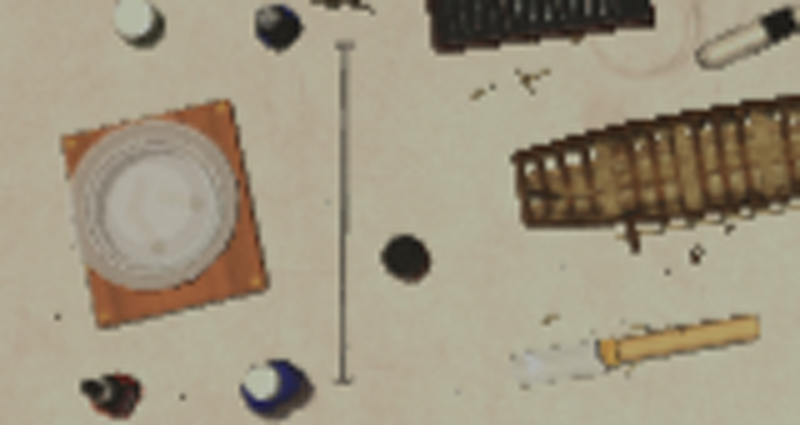

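View pics/sidec.png

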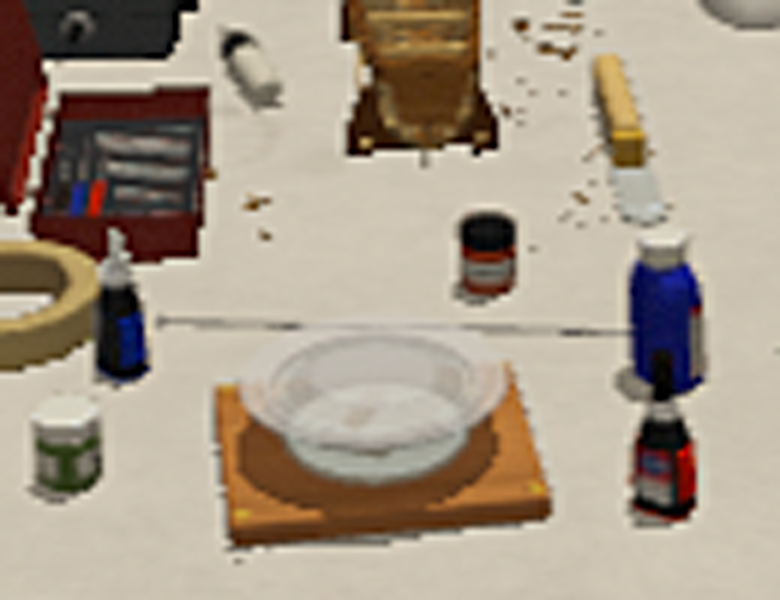

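Top crop: the knife's yellow handle ends at (758,326) and its blade tip is near (516,368), so it is the real one. Line from (344,44) to (344,381). Board top corners (63,137), (230,100), (270,288), (98,328). Side crop: line's far end (160,321); board's front corners (232,517) and (548,487).

Run:
```python
from h import *
np.set_printoptions(precision=4,suppress=True)
T=lambda x,y:((x+.5)/5-.5+115,(y+.5)/5-.5+155); S=lambda x,y:((x+.5)/6-.5+180,(y+.5)/6-.5+190)
for k,p,z in[("lineL",T(344,44),0),("lineR",T(344,381),0),("c1",T(63,137),.014),("c2",T(230,100),.014),("c3",T(270,288),.014),("c4",T(98,328),.014),
 ("hend",T(758,326),.026),("ferr",T(605,352),.026),("tip",T(516,368),.0025),("glueR",T(98,388),.083),("pat",T(262,382),.081),("pot2",T(407,257),.038),("glueB",T(275,25),.06),("pot1",T(140,20),.038),("mousecentre",(305,242),.02),("ship",T(525,190),.07)]: print("top",k,at("top",p,z)[:2])
for k,p,z in[("lineL",S(160,321),0),("lineR",S(633,333),0),("c1",S(232,517),.014),("c4",S(548,487),.014),("c2",S(217,390),.014),("c3",S(513,370),.014),("hend",S(606,60),.026),("ferr",S(628,136),.026),("tip",S(643,222),.0025),("patbase",S(662,385),0),("potbase",S(487,287),0),("gluebase",S(663,513),0)]: print("side",k,at("side",p,z)[:2])
# two-view heights
print("c1",tri(S(232,517),T(63,137)),"c4",tri(S(548,487),T(98,328)))
print("hend",tri(S(606,60),T(758,326)),"tip",tri(S(643,222),T(516,368)),"lineL",tri(S(160,321),T(344,44)))
```

```text
top lineL [0.6694 0.0351]
top lineR [0.4101 0.0305]
top c1 [0.5961 0.2441]
top c2 [0.6233 0.1184]
top c3 [0.4792 0.0846]
top c4 [0.4506 0.2122]
top hend [ 0.4453 -0.2797]
top ferr [ 0.4273 -0.1664]
top tip [ 0.4182 -0.0986]
top glueR [0.4007 0.1902]
top pat [0.4038 0.0745]
top pot2 [ 0.4981 -0.0211]
top glueB [0.6698 0.0758]
top pot1 [0.6804 0.1822]
top mousecentre [ 0.3623 -0.4215]
top ship [ 0.5419 -0.1108]
side lineL [0.6685 0.0331]
side lineR [0.4191 0.0319]
side c1 [0.5957 0.2408]
side c4 [0.4531 0.2067]
side c2 [0.6217 0.1269]
side c3 [0.477  0.0987]
side hend [ 0.4455 -0.2648]
side ferr [ 0.4283 -0.1552]
side tip [ 0.4176 -0.092 ]
side patbase [0.4028 0.085 ]
side potbase [ 0.4992 -0.0146]
side gluebase [0.3996 0.2037]
c1 (array([0.5954, 0.2435, 0.0158]), np.float64(0.0005344227283868637)) c4 (array([0.4515, 0.2114, 0.0168]), np.float64(0.0024527129937801082))
hend (array([ 0.446 , -0.2799,  0.0194]), np.float64(8.117298118115423e-05)) tip (array([ 0.4181, -0.0983, -0.0006]), np.float64(0.000763016569936454)) lineL (array([0.6686, 0.0349, 0.0011]), np.float64(0.0010763875471694103))
```

```bash
python3 -m crank '{"translation":[[-42,-19,8],[-42,-19,8],[-42,-19,8],[-42,-19,8],[-42,-19,8],[-42,-19,8],[-42,-19,8],[-42,-19,8]],"twist":[0,0,0,0,0,0,0,0],"gripper":[100,100,100,100,100,100,100,100]}' 20; python3 -m crank '{"translation":[[-42,-19,8],[-41,-17,8],[0,0,0],[0,0,0],[0,0,0],[0,0,0],[0,0,0],[0,0,0]],"twist":[0,0,8.5,8.5,8.5,8.5,8.5,8.5],"gripper":[100,100,100,100,100,100,100,100]}'
```

```text
clock: 3.1
ee_pos: [0.4743, 0.3345, 0.2386]
tcp_rot: [[-0.944, 0.329, 0.0], [0.329, 0.944, 0.0], [-0.0, 0.0, -1.0]]
wrist_force: [1.7, 0.0, 0.2]
finger_gap: 0.0878
gripper_force: 0.0
clock: 3.9
ee_pos: [0.5396, 0.2745, 0.2227]
tcp_rot: [[-0.332, 0.943, 0.0], [0.943, 0.332, 0.0], [0.0, 0.0, -1.0]]
wrist_force: [0.1, -0.3, -0.4]
finger_gap: 0.0879
gripper_force: 0.0
```

```bash
python3 -m crank '{"translation":[[0,0,0],[0,0,0],[0,0,0],[0,0,45],[0,0,45],[0,0,35],[0,0,11],[0,0,0]],"twist":[8,8,2.6,0,0,0,0,0],"gripper":[100,100,100,100,100,100,100,100]}'
```

```text
clock: 4.7
ee_pos: [0.5389, 0.2742, 0.0853]
tcp_rot: [[-0.02, 1.0, -0.003], [1.0, 0.02, -0.001], [-0.001, -0.003, -1.0]]
wrist_force: [-0.5, -0.2, 1.2]
finger_gap: 0.0877
gripper_force: 0.0
```

```bash
python3 -m crank '{"translation":[[-8,0,0],[-8,0,0],[-8,0,0],[-8,0,0],[-8,0,0],[-8,0,0],[-8,0,0],[-8,0,0]],"twist":[0,0,0,0,0,0,0,0],"gripper":[100,100,100,100,100,100,100,100]}';python3 -m crank '{"translation":[[-6,0,0],[-6,0,0],[-4,0,0],[-3,0,0],[0,0,0]],"twist":[0,0,0,0,0],"gripper":[100,100,100,100,100]}'
python3 - <<'E'
from h import *
t=np.mean([env.capture("top").astype(float) for _ in range(5)],0)
s=np.mean([env.capture("side").astype(float) for _ in range(5)],0)
np.save("t1.npy",t);np.save("s1.npy",s)
a=cv2.resize(t[160:240,115:215,::-1].astype(np.uint8),None,fx=6,fy=6,interpolation=cv2.INTER_CUBIC)[:,:390]
b=cv2.resize(s[205:285,200:268,::-1].astype(np.uint8),None,fx=6,fy=6,interpolation=cv2.INTER_CUBIC)
cv2.imwrite("pics/p1.png",np.hstack([a,b]))
E
```

```text
clock: 5.5
ee_pos: [0.5425, 0.2109, 0.0883]
tcp_rot: [[-0.019, 1.0, 0.004], [1.0, 0.019, 0.003], [0.002, 0.004, -1.0]]
wrist_force: [-0.4, 8.7, 3.8]
finger_gap: 0.0878
gripper_force: 3.8
clock: 6.0
ee_pos: [0.5424, 0.1916, 0.0882]
tcp_rot: [[-0.019, 1.0, 0.003], [1.0, 0.019, 0.002], [0.002, 0.003, -1.0]]
wrist_force: [-0.3, 4.8, 3.7]
finger_gap: 0.0877
gripper_force: 2.3
```

View pics/p1.png

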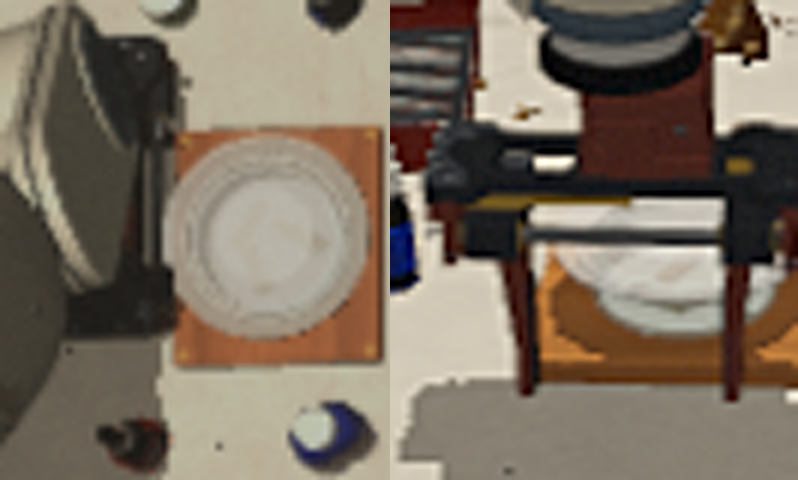

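Left: from the top the board is now square to the line, leading edge at about x=382 (crop), lid still centred. Right: both fingers behind its trailing edge. Next I measure the leading edge and the line to sub-pixel accuracy.

```bash
cat > edge.py <<'E'
from h import *
def lead(t,rows=range(184,216),c0=170,c1=195):
    out=[]
    for r in rows:
        v=t[r,c0:c1,0]-t[r,c0:c1,2]; hi=np.median(v[:4]) ; lo=np.median(v[-5:]); h=(hi+lo)/2
        i=np.nonzero(v>h)[0].max()
        if i+1<len(v): out.append(at("top",(c0+i+(v[i]-h)/(v[i]-v[i+1]),r),0)[:2])
    return np.array(out)
E
python3 - <<'E'
from edge import *
np.set_printoptions(precision=4,suppress=True)
t=np.load("t1.npy");t0=np.load("t0.npy")
e=lead(t); p=np.polyfit(e[:,0],e[:,1],1); print("edge slope deg",np.degrees(np.arctan(p[0])),"y at .54",np.polyval(p,.54),"resid",np.std(e[:,1]-np.polyval(p,e[:,0])))
L=[]
for r in range(168,228):
    v=t0[r,178:190].sum(1); d=np.clip(np.median(v)-v-25,0,None)
    if d.sum()>30: L.append(at("top",((d*np.arange(178,190)).sum()/d.sum(),r),0)[:2])
L=np.array(L); q=np.polyfit(L[:,0],L[:,1],1); print("line slope",np.degrees(np.arctan(q[0])),"y at .54",np.polyval(q,.54),len(L),L[:,0].min(),L[:,0].max())
# face check: rows profile
print(t[200,174:188].astype(int).tolist())
E
```

```text
edge slope deg 9.853375084051772 y at .54 0.03405371040520128 resid 0.024530758088220996
line slope 0.6330640475411978 y at .54 0.03355854880181912 60 0.42439830427382286 0.6512690597609663
[[158, 146, 129], [160, 148, 130], [112, 93, 76], [145, 91, 59], [94, 60, 40], [177, 167, 145], [188, 180, 157], [188, 183, 159], [187, 183, 158], [103, 99, 88], [137, 130, 113], [183, 178, 155], [187, 182, 158], [188, 180, 156]]
```

```bash
cat > edge.py <<'E'
from h import *
def lead(t,rows=range(184,215),c0=175,c1=183):
    out=[]
    for r in rows:
        v=t[r,c0:c1].sum(1); hi=520; i=np.argmin(v[:6]); f=180.
        cov=sum(np.clip((hi-v[j])/(hi-f),0,1) for j in range(i+1,min(i+2,len(v))))
        # face darkness may be partial in pixel i: assume boundary at end of i (+cov), or inside i when v[i] > face
        c=c0+i+.5+cov-(np.clip((v[i]-215)/(hi-f),0,1) if cov<.05 else 0)
        out.append(at("top",(c,r),0)[:2])
    return np.array(out)
E
python3 - <<'E'
from edge import *
np.set_printoptions(precision=4,suppress=True)
t=np.load("t1.npy")
e=lead(t); p=np.polyfit(e[:,0],e[:,1],1); print("edge slope deg",np.degrees(np.arctan(p[0])),"y at .54",np.polyval(p,.54),"resid",np.std(e[:,1]-np.polyval(p,e[:,0])))
for r in range(178,224,4): print(r,t[r,174:186].sum(1).astype(int).tolist())
E
```

```text
edge slope deg 1.1405819231462708 y at .54 0.05104852803736279 resid 5.082811487733804e-05
178 [519, 504, 510, 513, 513, 520, 519, 521, 521, 389, 425, 509]
182 [278, 296, 353, 339, 209, 491, 520, 516, 520, 326, 416, 507]
186 [280, 291, 290, 300, 204, 486, 517, 520, 519, 321, 416, 506]
190 [288, 285, 290, 302, 203, 491, 524, 522, 524, 325, 412, 503]
194 [431, 431, 312, 300, 202, 482, 514, 524, 524, 325, 387, 510]
198 [438, 437, 315, 300, 195, 485, 520, 523, 523, 295, 383, 510]
202 [433, 438, 299, 297, 193, 483, 521, 524, 525, 297, 498, 528]
206 [373, 304, 299, 302, 192, 480, 518, 521, 523, 292, 489, 519]
210 [287, 294, 296, 299, 191, 485, 515, 524, 522, 292, 496, 524]
214 [287, 291, 301, 298, 197, 493, 525, 520, 525, 291, 488, 523]
218 [288, 307, 369, 325, 196, 486, 522, 528, 525, 336, 496, 528]
222 [532, 524, 523, 520, 522, 518, 520, 516, 519, 331, 485, 513]
```

```bash
python3 -m crank '{"translation":[[-5,0,0],[-5,0,0],[-4,0,0],[-2,0,0],[-1,0,0],[0,0,0]],"twist":[0.4,0,0,0,0,0],"gripper":[100,100,100,100,100,100]}'
python3 - <<'E'
from edge import *
t=np.mean([env.capture("top").astype(float) for _ in range(5)],0);np.save("t2.npy",t)
for r in list(range(164,184,4))+list(range(184,234,3)): print(r,t[r,178:189].sum(1).astype(int).tolist())
s=np.mean([env.capture("side").astype(float) for _ in range(3)],0)
a=cv2.resize(t[160:235,135:200,::-1].astype(np.uint8),None,fx=8,fy=8,interpolation=cv2.INTER_CUBIC)
cv2.imwrite("pics/p2.png",a)
E
```

```text
clock: 7.1
ee_pos: [0.542, 0.1748, 0.0874]
tcp_rot: [[-0.012, 1.0, 0.001], [1.0, 0.012, 0.001], [0.001, 0.001, -1.0]]
wrist_force: [0.4, 6.2, 4.5]
finger_gap: 0.0879
gripper_force: 3.2
164 [522, 523, 522, 524, 360, 311, 360, 393, 507, 525, 526]
168 [528, 526, 523, 526, 523, 371, 423, 506, 521, 517, 522]
172 [526, 521, 527, 525, 518, 303, 414, 505, 516, 512, 518]
176 [518, 521, 525, 521, 524, 325, 419, 515, 525, 522, 523]
180 [481, 480, 480, 481, 488, 373, 422, 507, 522, 517, 522]
184 [286, 280, 290, 294, 303, 195, 405, 507, 515, 514, 516]
187 [275, 283, 293, 297, 304, 190, 406, 508, 517, 516, 516]
190 [393, 291, 295, 298, 296, 184, 406, 508, 520, 521, 517]
193 [434, 438, 343, 305, 291, 180, 404, 514, 525, 527, 532]
196 [439, 437, 446, 326, 279, 179, 381, 516, 530, 530, 533]
199 [434, 436, 432, 328, 278, 182, 378, 509, 521, 521, 522]
202 [432, 438, 372, 315, 272, 199, 492, 527, 527, 527, 525]
205 [434, 357, 305, 298, 268, 198, 485, 520, 523, 523, 523]
208 [275, 284, 290, 303, 271, 193, 488, 527, 526, 528, 526]
211 [288, 287, 295, 304, 265, 198, 491, 519, 529, 525, 528]
214 [284, 289, 297, 310, 259, 196, 487, 523, 518, 530, 529]
217 [284, 292, 321, 315, 257, 195, 495, 530, 527, 524, 522]
220 [302, 297, 299, 306, 289, 281, 496, 526, 524, 521, 519]
223 [521, 520, 520, 519, 518, 330, 474, 515, 520, 519, 522]
226 [528, 526, 528, 520, 522, 297, 492, 516, 520, 527, 518]
229 [516, 521, 525, 523, 521, 297, 491, 505, 521, 526, 529]
232 [487, 525, 528, 526, 525, 524, 527, 529, 527, 524, 520]
```

View pics/p2.png

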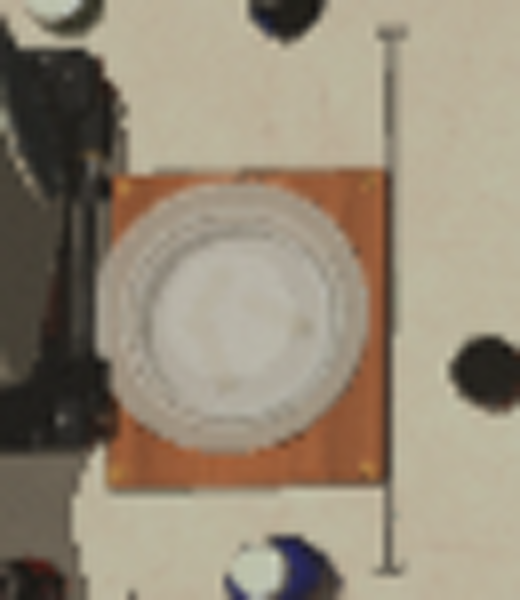

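Picture: the board's leading edge (crop x≈386) coincides with the line, well between the ticks at y=33 and 572; the lid is still centred. Now I back off and go for the knife.

```bash
python3 -m crank '{"translation":[[10,0,0],[25,0,0],[0,0,-45],[0,0,-45],[0,0,-35],[-45,-11,0],[-47,-12,0],[-47,-12,0]],"twist":[0,0,0,0,0,0,0,0],"gripper":[100,100,100,100,100,100,100,100]}'; python3 -m crank '{"translation":[[-47,-12,0],[-47,-12,0],[-47,-12,0],[-47,-12,0],[-47,-12,0],[-40,-10,0],[0,0,0],[0,0,0]],"twist":[0,0,0,0,0,0,-8.2,0],"gripper":[100,100,100,100,100,100,100,100]}'
python3 - <<'E'
from h import *
np.set_printoptions(precision=4,suppress=True)
P={}
for n in("side","top"):
    env.capture(n)
    for k,z in(("dish_rim",.044),("lid",.044),("edge_a",0)):
        for r in env.place_of(n,k)[:3]: print(n,k,round(r["p"],2),at(n,r["centre"],z)[:2])
E
```

```text
clock: 8.3
ee_pos: [0.5067, 0.069, 0.2118]
tcp_rot: [[-0.015, 1.0, -0.001], [1.0, 0.015, -0.001], [-0.001, -0.001, -1.0]]
wrist_force: [0.3, -0.1, -0.2]
finger_gap: 0.0877
gripper_force: 0.0
clock: 9.1
ee_pos: [0.4405, -0.2068, 0.2113]
tcp_rot: [[-0.155, 0.988, -0.002], [0.988, 0.155, 0.0], [0.001, -0.002, -1.0]]
wrist_force: [0.3, 0.6, -0.7]
finger_gap: 0.0878
gripper_force: 0.0
side dish_rim 0.63 [0.5036 0.1878]
side edge_a 0.86 [0.5853 0.0245]
side edge_a 0.85 [0.445  0.0406]
side edge_a 0.19 [0.4902 0.0045]
top dish_rim 0.8 [0.5262 0.1008]
top lid 0.91 [0.5206 0.1025]
top lid 0.29 [0.5163 0.0851]
top lid 0.22 [ 0.3553 -0.4298]
top edge_a 0.71 [0.5966 0.0464]
top edge_a 0.64 [0.4533 0.0283]
```

```bash
python3 -m crank '{"translation":[[-2,-6,40],[0,0,40],[0,0,35],[0,0,12],[0,0,0],[0,0,0],[0,0,0],[0,0,0]],"twist":[0,0,0,0,0,0,0,0],"gripper":[100,100,100,100,40,10,10,10]}' 40;python3 -m crank '{"translation":[[0,0,0],[0,0,0],[0,0,0],[0,0,0],[0,0,-20],[0,0,-40],[0,0,-40],[0,0,0]],"twist":[0,0,0,0,0,0,0,0],"gripper":[10,10,10,10,10,10,10,10]}'
python3 - <<'E'
from h import *
t=env.capture("top");s=env.capture("side")
a=cv2.resize(t[190:260,190:290,::-1],None,fx=4,fy=4,interpolation=cv2.INTER_CUBIC)
b=cv2.resize(s[170:270,240:330,::-1],None,fx=4,fy=4,interpolation=cv2.INTER_CUBIC)
a=cv2.copyMakeBorder(a,0,120,0,0,cv2.BORDER_CONSTANT)
cv2.imwrite("pics/p3.png",np.hstack([a,b]))
E
```

```text
clock: 10.3
ee_pos: [0.4367, -0.2091, 0.0861]
tcp_rot: [[-0.156, 0.988, 0.002], [0.988, 0.156, -0.001], [-0.002, 0.002, -1.0]]
wrist_force: [0.4, 0.4, -0.4]
finger_gap: 0.0591
gripper_force: 0.0
clock: 11.1
ee_pos: [0.4381, -0.2098, 0.1888]
tcp_rot: [[-0.156, 0.988, 0.007], [0.988, 0.156, -0.004], [-0.005, 0.007, -1.0]]
wrist_force: [0.4, 0.4, 0.1]
finger_gap: 0.0086
gripper_force: 0.0
```

View pics/p3.png

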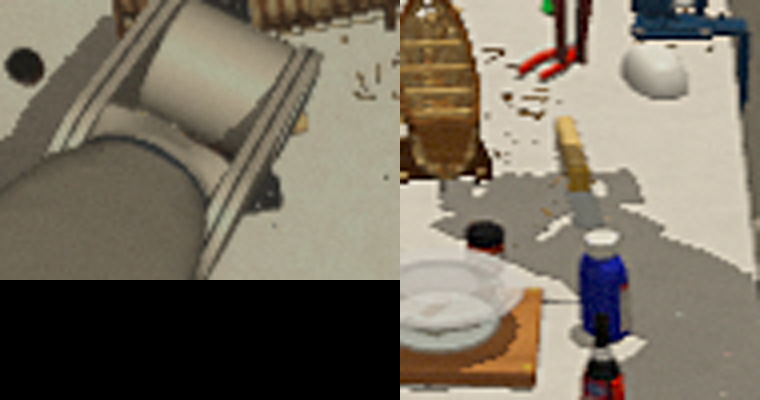

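Side crop: the knife is still in place (handle end at (567,120)). The fingers were still closing when I lifted, so I repeat with more closing time.

```bash
python3 -m crank '{"translation":[[0,-1,0],[0,0,0],[0,0,0],[0,0,0],[0,0,25],[0,0,0],[0,0,0],[0,0,0]],"twist":[0,0,0,0,0,0,0,0],"gripper":[80,80,80,80,80,80,80,80]}' 40;python3 -m crank '{"translation":[[0,0,0],[0,0,40],[0,0,33],[0,0,6],[0,0,0],[0,0,0],[0,0,0],[0,0,0]],"twist":[0,0,0,0,0,0,0,0],"gripper":[80,80,80,80,10,10,10,10]}';python3 -m crank '{"translation":[[0,0,0],[0,0,0],[0,0,0],[0,0,0],[0,0,0],[0,0,0],[0,0,0]],"twist":[0,0,0,0,0,0,0],"gripper":[10,10,10,10,10,10,10]}'
```

```text
clock: 12.0
ee_pos: [0.4352, -0.209, 0.1601]
tcp_rot: [[-0.156, 0.988, 0.0], [0.988, 0.156, -0.0], [-0.0, 0.0, -1.0]]
wrist_force: [-0.4, 0.2, -0.2]
finger_gap: 0.0684
gripper_force: 0.0
clock: 12.8
ee_pos: [0.4352, -0.209, 0.0812]
tcp_rot: [[-0.156, 0.988, 0.001], [0.988, 0.156, -0.0], [-0.0, 0.001, -1.0]]
wrist_force: [-0.4, -0.7, 0.6]
finger_gap: 0.0418
gripper_force: 0.0
clock: 13.5
ee_pos: [0.4349, -0.2089, 0.0807]
tcp_rot: [[-0.156, 0.988, -0.0], [0.988, 0.156, 0.0], [0.0, -0.0, -1.0]]
wrist_force: [-1.4, -0.0, 4.4]
finger_gap: 0.0177
gripper_force: 40.0
```

```bash
python3 -m crank '{"translation":[[0,0,-20],[0,0,-40],[0,0,-45],[0,0,-40],[40,20,0],[43,21,0],[43,21,0],[43,21,0]],"twist":[0,0,0,0,0,0,0,0],"gripper":[10,10,10,10,10,10,10,10]}' 40;python3 -m crank '{"translation":[[43,21,0],[43,21,0],[43,21,0],[43,21,0],[43,21,0],[43,21,0],[43,21,0],[8,8,0]],"twist":[0,0,0,0,0,0,0,0],"gripper":[10,10,10,10,10,10,10,10]}'
python3 -m crank '{"translation":[[0,0,0],[0,0,0],[0,0,0],[0,0,0],[0,0,0],[0,0,0],[0,0,0],[0,0,0]],"twist":[-8.4,-8.4,-8.4,-8.4,-8.4,-8.4,-8.4,-8.4],"gripper":[10,10,10,10,10,10,10,10]}'
python3 -m crank '{"translation":[[0,0,0],[0,0,0],[0,0,0],[0,0,0],[0,0,0],[0,0,0],[0,0,0],[0,0,0]],"twist":[-8.4,-8.4,-8.4,-8.4,-8.4,-8.4,-8.4,-8.4],"gripper":[10,10,10,10,10,10,10,10]}'
```

```text
clock: 14.3
ee_pos: [0.4908, -0.0274, 0.2257]
tcp_rot: [[-0.155, 0.988, 0.0], [0.988, 0.155, 0.0], [0.0, 0.0, -1.0]]
wrist_force: [0.6, 0.0, -0.7]
finger_gap: 0.0175
gripper_force: 40.0
clock: 15.1
ee_pos: [0.5961, 0.305, 0.2253]
tcp_rot: [[-0.159, 0.987, 0.001], [0.987, 0.159, 0.002], [0.001, 0.002, -1.0]]
wrist_force: [0.2, -0.0, -1.8]
finger_gap: 0.0179
gripper_force: 40.0
clock: 15.9
ee_pos: [0.5953, 0.2995, 0.225]
tcp_rot: [[-0.972, 0.234, -0.001], [0.234, 0.972, -0.001], [0.001, -0.001, -1.0]]
wrist_force: [0.5, -0.2, -0.6]
finger_gap: 0.0177
gripper_force: 40.0
clock: 16.7
ee_pos: [0.5953, 0.2994, 0.225]
tcp_rot: [[-0.592, -0.806, -0.001], [-0.806, 0.592, -0.001], [0.001, 0.001, -1.0]]
wrist_force: [-0.4, -0.6, -1.6]
finger_gap: 0.018
gripper_force: 40.0
```

```bash
python3 -m crank '{"translation":[[0,0,0],[0,0,0],[0,0,40],[0,0,40],[0,0,25],[0,0,6],[0,0,0]],"twist":[-8.2,-8.1,0,0,0,0,0],"gripper":[10,10,10,10,10,10,10]}'
python3 - <<'E'
from h import *
np.set_printoptions(precision=4,suppress=True)
st=env.get_state();print(st["ee_pos"],st["tcp_rot"],st["q"])
t=np.mean([env.capture("top").astype(float) for _ in range(5)],0);s=np.mean([env.capture("side").astype(float) for _ in range(5)],0)
np.save("t3.npy",t);np.save("s3.npy",s)
a=cv2.resize(t[160:235,110:190,::-1].astype(np.uint8),None,fx=5,fy=5,interpolation=cv2.INTER_CUBIC)
b=cv2.resize(s[210:285,190:270,::-1].astype(np.uint8),None,fx=5,fy=5,interpolation=cv2.INTER_CUBIC)
cv2.imwrite("pics/p4.png",np.hstack([a,b]))
R=st["tcp_rot"];tip=st["ee_pos"]+R[:,0]*.1186; tip[2]=st["ee_pos"][2]-.0807
print("pred tip",tip)
for n,ox,oy in(("top",110,160),("side",190,210)):
    print(n,(proj(n,tip)-[ox,oy])*5, (proj(n,[.524,.0995,.047])-[ox,oy])*5)
    for k in("dish_rim","lid","knife_tip"): print(n,k,[(round(r["p"],2),at(n,r["centre"],.044)[:2],((np.array(r["centre"])-[ox,oy])*5).round()) for r in env.place_of(n,k)[:3]])
E
```

```text
clock: 17.4
ee_pos: [0.5951, 0.2996, 0.1136]
tcp_rot: [[-0.348, -0.937, -0.002], [-0.937, 0.348, -0.001], [0.002, 0.002, -1.0]]
wrist_force: [-0.7, 0.0, -0.9]
finger_gap: 0.0177
gripper_force: 40.0
[0.5951 0.2996 0.1136] [[-0.348  -0.9375 -0.0022]
 [-0.9375  0.348  -0.0011]
 [ 0.0018  0.0017 -1.    ]] [ 0.4485  0.7203  1.6176 -0.      0.8061 -2.3376]
pred tip [0.5538 0.1884 0.0329]
top [150.7083 159.9663] [264.8426 195.3333]
top dish_rim [(0.59, array([0.5255, 0.1008]), array([264., 194.])), (0.29, array([0.5554, 0.1974]), array([135., 155.]))]
top lid [(0.55, array([0.5256, 0.1086]), array([253., 194.]))]
top knife_tip [(0.76, array([ 0.4633, -0.6115]), array([1234.,  267.])), (0.51, array([0.5601, 0.1861]), array([150., 149.]))]
side [228.1007 251.9838] [296.0919 156.1523]
side dish_rim [(0.95, array([0.5262, 0.0939]), array([293., 156.]))]
side lid [(0.56, array([0.5257, 0.102 ]), array([293., 162.]))]
side knife_tip [(0.83, array([0.5456, 0.2087]), array([238., 254.])), (0.62, array([ 0.47  , -0.4832]), array([ 434., -179.]))]
```

View pics/p4.png

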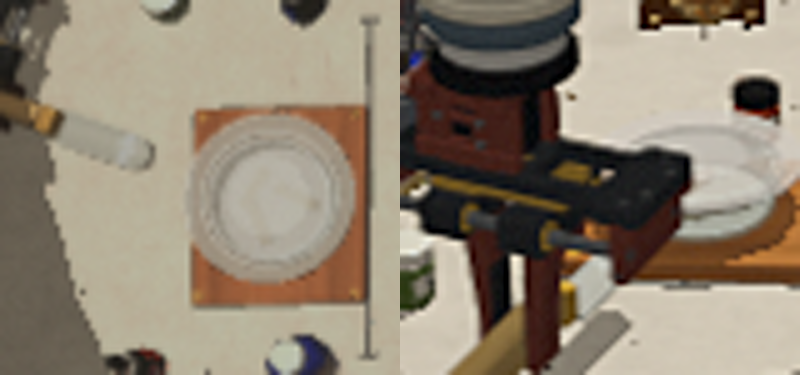

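Top half: knife tip at (154,157), lid centre near (270,197), blade pointing at it. Side half: the knife is held level in the fingers. Next I centre it, insert, and look once it is under the rim and slightly raised.

```bash
python3 -m crank '{"translation":[[0,-4,0],[10,0,0],[10,0,0],[9,0,0],[7,0,0],[0,0,0]],"twist":[0,0,0,0,0,0],"gripper":[10,10,10,10,10,10]}'; python3 -m crank '{"translation":[[0,0,-4],[0,0,-4],[0,0,-3],[0,0,-3],[0,0,-3],[0,0,-3],[0,0,0],[0,0,0]],"twist":[0,0,0,0,0,0,0,0],"gripper":[10,10,10,10,10,10,10,10]}'
python3 - <<'E'
from h import *
np.set_printoptions(precision=4,suppress=True)
t=np.mean([env.capture("top").astype(float) for _ in range(2)],0);s=np.mean([env.capture("side").astype(float) for _ in range(2)],0)
a=cv2.resize(t[170:225,120:185,::-1].astype(np.uint8),None,fx=6,fy=6,interpolation=cv2.INTER_CUBIC)
b=cv2.resize(s[215:270,205:270,::-1].astype(np.uint8),None,fx=6,fy=6,interpolation=cv2.INTER_CUBIC)
cv2.imwrite("pics/p5.png",np.hstack([a,b]))
for n in("top","side"): print(n,[(round(r["p"],2),np.round(r["centre"],1)) for r in env.place_of(n,"lid")[:2]])
E
```

```text
clock: 18.8
ee_pos: [0.5863, 0.2639, 0.1146]
tcp_rot: [[-0.349, -0.937, -0.001], [-0.937, 0.349, -0.0], [0.001, 0.001, -1.0]]
wrist_force: [0.1, -0.4, -1.6]
finger_gap: 0.0176
gripper_force: 40.0
clock: 19.6
ee_pos: [0.5869, 0.2653, 0.1348]
tcp_rot: [[-0.348, -0.938, 0.0], [-0.938, 0.348, 0.0], [-0.0, -0.0, -1.0]]
wrist_force: [-0.4, 0.6, -1.8]
finger_gap: 0.0178
gripper_force: 40.0
top [(0.6, array([162.3, 199.8]))]
side [(0.68, array([191.9, 267.3])), (0.53, array([246.5, 237.2]))]
```

View pics/p5.png

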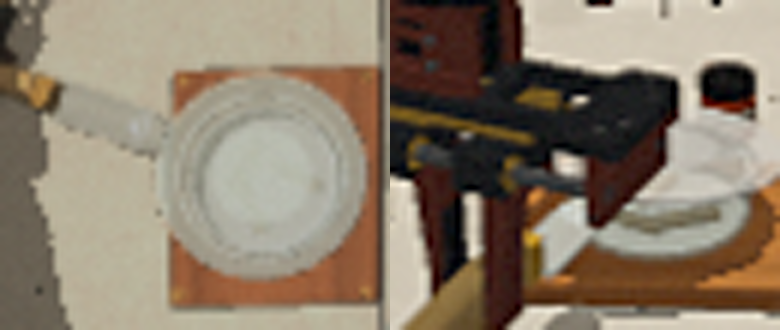

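Side half: the lid's near edge is clearly raised (lower rim about y=195, dish contents seen directly below it). Top half: blade tip under the rim at (165,130), lid not shifted noticeably. Hold over a second, then lower and withdraw.

```bash
python3 -m crank '{"translation":[[0,0,0],[0,0,0],[0,0,0],[0,0,0],[0,0,0],[0,0,0],[0,0,0],[0,0,0]],"twist":[0,0,0,0,0,0,0,0],"gripper":[10,10,10,10,10,10,10,10]}';python3 -m crank '{"translation":[[0,0,0],[0,0,0],[0,0,0],[0,0,0],[0,0,0],[0,0,2],[0,0,2],[0,0,2]],"twist":[0,0,0,0,0,0,0,0],"gripper":[10,10,10,10,10,10,10,10]}';python3 -m crank '{"translation":[[0,0,2],[0,0,2],[0,0,2],[0,0,2],[0,0,2],[0,0,2],[0,0,2],[0,0,0]],"twist":[0,0,0,0,0,0,0,0],"gripper":[10,10,10,10,10,10,10,10]}'
python3 - <<'E'
from h import *
np.set_printoptions(precision=4,suppress=True)
t=np.mean([env.capture("top").astype(float) for _ in range(4)],0);s=np.mean([env.capture("side").astype(float) for _ in range(4)],0)
np.save("t4.npy",t);np.save("s4.npy",s)
t3=np.load("t3.npy");s3=np.load("s3.npy")
print("diff vs before",np.abs(t-t3)[180:215,158:183].mean(),np.abs(s-s3)[235:258,250:275].mean())
def sh(a,b): return cv2.phaseCorrelate(a.mean(2),b.mean(2),cv2.createHanningWindow((a.shape[1],a.shape[0]),cv2.CV_64F))
print(sh(t3[178:216,152:184].copy(),t[178:216,152:184].copy()),sh(s3[232:262,235:272].copy(),s[232:262,235:272].copy()))
E
```

```text
clock: 20.7
ee_pos: [0.5868, 0.2652, 0.1347]
tcp_rot: [[-0.348, -0.938, -0.0], [-0.938, 0.348, -0.0], [0.0, 0.0, -1.0]]
wrist_force: [0.7, 0.2, -1.6]
finger_gap: 0.0178
gripper_force: 40.0
clock: 21.5
ee_pos: [0.5868, 0.2652, 0.1284]
tcp_rot: [[-0.348, -0.938, -0.0], [-0.938, 0.348, -0.0], [0.0, 0.0, -1.0]]
wrist_force: [0.6, 0.5, -1.6]
finger_gap: 0.0178
gripper_force: 40.0
clock: 22.3
ee_pos: [0.5867, 0.2651, 0.1143]
tcp_rot: [[-0.348, -0.938, -0.0], [-0.938, 0.348, -0.0], [0.0, 0.0, -1.0]]
wrist_force: [0.3, 0.5, -0.9]
finger_gap: 0.0179
gripper_force: 40.0
diff vs before 1.891047619047619 11.612608695652174
((0.007419411098441131, -0.09225555447443412), 1.0158355832356882) ((4.599993612159048, -5.579909425588191), 0.2545358638948241)
```

```bash
python3 -m crank '{"translation":[[-5,0,0],[-8,0,0],[-12,0,0],[-11,0,0],[0,4,0],[0,0,0]],"twist":[0,0,0,0,0,0],"gripper":[10,10,10,10,10,10]}'
python3 - <<'E'
from h import *
np.set_printoptions(precision=4,suppress=True)
t=np.mean([env.capture("top").astype(float) for _ in range(4)],0);s=np.mean([env.capture("side").astype(float) for _ in range(4)],0)
t3=np.load("t3.npy");s3=np.load("s3.npy")
def sh(a,b): return cv2.phaseCorrelate(a.mean(2),b.mean(2),cv2.createHanningWindow((a.shape[1],a.shape[0]),cv2.CV_64F))
print("diff",np.abs(t-t3)[178:216,146:184].mean(),np.abs(s-s3)[230:262,248:275].mean(),np.abs(s-s3)[280:300,230:270].mean())
print(sh(t3[178:216,146:184].copy(),t[178:216,146:184].copy()),sh(s3[230:262,250:275].copy(),s[230:262,250:275].copy()))
E
```

```text
clock: 23.3
ee_pos: [0.5949, 0.3009, 0.1144]
tcp_rot: [[-0.347, -0.938, -0.001], [-0.938, 0.347, -0.0], [0.001, 0.001, -1.0]]
wrist_force: [-0.3, 0.3, -1.6]
finger_gap: 0.0178
gripper_force: 40.0
diff 1.6238804247460756 1.7867283950617283 0.9902500000000002
((-0.04944315952450751, 0.04695362040822104), 1.0311116627412182) ((0.418727083813053, 0.012964169904986278), 0.9988644606334703)
```

```bash
python3 -m crank '{"translation":[[-20,0,-25],[0,0,-25],[0,0,0],[0,0,0],[0,0,0],[0,0,0],[0,0,0],[0,0,0]],"twist":[0,0,8.4,8.4,8.4,8.4,8.4,8.4],"gripper":[10,10,10,10,10,10,10,10]}';python3 -m crank '{"translation":[[0,0,0],[0,0,0],[0,0,0],[0,0,0]],"twist":[8.4,8.4,2.5,0],"gripper":[10,10,10,10]}'
```

```text
clock: 24.5
ee_pos: [0.6025, 0.3189, 0.1647]
tcp_rot: [[-0.946, -0.324, -0.0], [-0.324, 0.946, -0.0], [0.0, -0.0, -1.0]]
wrist_force: [-0.9, -0.1, -1.4]
finger_gap: 0.0175
gripper_force: 40.0
clock: 24.9
ee_pos: [0.6026, 0.3189, 0.1647]
tcp_rot: [[-1.0, 0.001, -0.0], [0.001, 1.0, -0.0], [0.0, -0.0, -1.0]]
wrist_force: [-0.2, -0.4, -1.2]
finger_gap: 0.0178
gripper_force: 40.0
```

```bash
python3 -m crank '{"translation":[[22,-35,0],[20,-37,0],[0,0,35],[0,0,30],[0,0,12],[0,0,4],[0,0,1.5],[0,0,0]],"twist":[0,0,0,0,0,0,0,0],"gripper":[10,10,10,10,10,10,10,10]}'
```

```text
clock: 25.7
ee_pos: [0.5612, 0.2476, 0.083]
tcp_rot: [[-1.0, 0.0, 0.001], [0.0, 1.0, 0.001], [-0.001, 0.001, -1.0]]
wrist_force: [0.1, 0.8, -1.6]
finger_gap: 0.0177
gripper_force: 40.0
```

```bash
python3 -m crank '{"translation":[[0,0,1],[0,0,1],[0,0,0],[0,0,0],[0,0,0],[0,0,0],[0,0,0],[0,0,0]],"twist":[0,0,0,0,0,0,0,0],"gripper":[10,10,10,40,40,40,40,40]}';python3 -m crank '{"translation":[[0,0,-10],[0,0,-30],[0,0,-45],[0,0,-45],[-5,45,0],[-5,45,0],[0,45,0],[0,0,0]],"twist":[0,0,0,0,0,0,0,0],"gripper":[40,40,40,40,40,40,40,40]}'
python3 - <<'E'
from h import *
np.set_printoptions(precision=4,suppress=True)
t=env.capture("top");s=env.capture("side")
a=cv2.resize(t[150:250,110:200,::-1],None,fx=4,fy=4,interpolation=cv2.INTER_CUBIC)
b=cv2.resize(s[200:300,175:275,::-1],None,fx=4,fy=4,interpolation=cv2.INTER_CUBIC)
cv2.imwrite("pics/p6.png",np.hstack([a,b]))
E
```

```text
clock: 26.5
ee_pos: [0.5608, 0.2473, 0.0805]
tcp_rot: [[-1.0, 0.001, 0.001], [0.001, 1.0, 0.0], [-0.001, 0.0, -1.0]]
wrist_force: [-0.2, 0.6, 3.2]
finger_gap: 0.0354
gripper_force: 1.8
clock: 27.3
ee_pos: [0.5703, 0.3869, 0.2111]
tcp_rot: [[-1.0, -0.003, 0.002], [-0.003, 1.0, 0.002], [-0.002, 0.002, -1.0]]
wrist_force: [-0.1, 0.1, 0.4]
finger_gap: 0.0351
gripper_force: 0.0
```

View pics/p6.png

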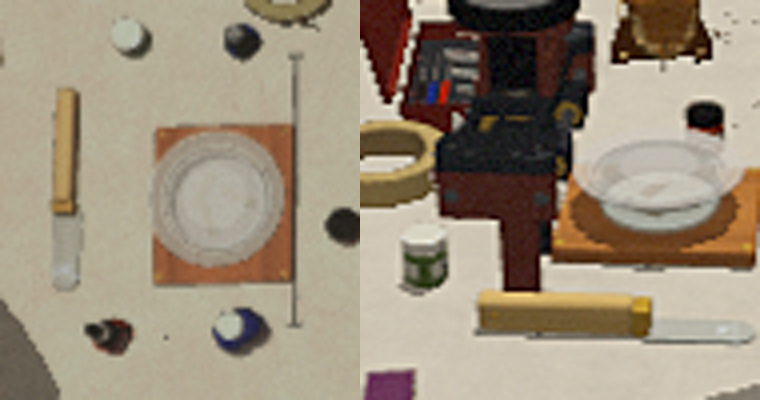

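The knife lies flat at (65,190), off the board. The lid sits flat on the dish at (220,197), the board edge is on the line, and the bottles and pots are where they were.

```bash
python3 -c "
from cell import env
print(env.hand_in())"
```

```text
the job is handed in; nothing more can be done
None
```

I handed the job in at about 27 s: the board's leading edge is on the line to within about a millimetre, and the lid's edge was raised about 13 mm for over a second. The lid is back flat where it was, the knife lies flat off the board, and I saw none of the bottles or pots out of place; I didn't look at the mouse again at the end.

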